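# Hook the cover under the lip of the jacks case

### The job

Close the beech games case with its brown wooden cover: take the cover by its aluminium grip, hook its steel-shod edge under the case's steel lip with the other end held up, then swing that end down and keep hold until the cover lies flat on the rim, square to the case and centred between its sides, and let go. Leave the blue plastic lid, which belongs to another box, where it lies.

Things in the scene. Friction and masses are not known exactly. Their poses are not given: they have to be found in the camera images.
- case: Fixed open beech case 220 (x) x 110 (y) mm; origin: centre of its underside; z up, x from lip end (nearer robot) to stop end. Flat rim 40 mm up. Lip end: end wall inner face x=-98; steel lip plate reaches in to x=-68, underside 64 mm up, top 69. Stop end: wall inner face x=+98, top 60 mm up, so the 180 mm cover cannot slide in level; 16 mm end play. No walls above the rim at the sides (+-y).
- cover_grip (a point): Centre of the aluminium grip, an upright bar 18 (x) x 60 (y) x 44 mm high, on the loose brown wooden cover (180 x 110 x 8 mm, about 170 g, lying flat). z up, x away from the steel-shod edge, which faces the robot. This point is 30 mm above the cover's underside, 22 above its upper face, 105 mm from the steel-shod edge, 75 from the other end, midway across. Pinch across the 18 mm.
- cover_edge (a point): Middle of the brown cover's steel-shod short edge (110 mm wide), at mid thickness, 4 mm above its underside; same axes as cover_grip. This edge goes under the lip; once seated it lies at x = -98 to -82 mm of the case, 44 mm up.
- blue_lid: Blue plastic lid of another box, a bystander lying loose and flat: 130 (x) x 110 (y) x 8 mm, with an upright black grip 18 (x) x 60 (y) x 44 mm. Origin on its underside, 50 mm from its end nearer the robot; the grip's centre is 15 mm further in x and 30 mm up.
Not all that is in view belongs to the job. What is shaped like the part that bears cover_grip but green or turquoise is not meant.

How it is judged:
On the way, in this order (a step that is already met when the one before it is completed fails the run):
1. the steel-shod edge is at least 8 mm under the lip, between rim and lip, with the cover's other end raised by 6 degrees or more (x of cover_edge in the frame of case below -0.076 m and z of cover_edge in the frame of case between 0.034 and 0.066 m and y of cover_edge in the frame of case between -0.025 and 0.025 m and angle between cover_grip's own z axis and vertical above 0.1 rad), for 0.1 s.
2. the cover lies on the rim (within 4.5 degrees of level, grip within 8 mm of its seated height), its edge under the lip, still held by the fingers (x of cover_edge in the frame of case below -0.076 m and z of cover_grip in the frame of case below 0.078 m and angle between cover_grip's own z axis and vertical below 0.08 rad and contact force between the fingers and cover above 0.5 N), for 0.1 s.
At the end, for the whole second after the job is handed in: The cover lies flat on the case's rim (within 3 degrees, its grip within 5 mm of its seated height), its steel-shod edge at least 8 mm under the lip, edge and grip within 15 mm of the case's middle line, lengthwise within 10 degrees of the case, and the fingers have let go (x of cover_edge in the frame of case between -0.102 and -0.076 m and y of cover_edge in the frame of case between -0.015 and 0.015 m and y of cover_grip in the frame of case between -0.015 and 0.015 m and z of cover_grip in the frame of case between 0.066 and 0.075 m and angle between cover_grip's own z axis and vertical below 0.05 rad and angle between the x axis of cover_grip and the x axis of case, either way round below 0.175 rad and contact force between the fingers and cover below 0.1 N); the robot touches nothing.
It fails at once if the blue lid is moved by more than 25 mm (distance of blue_lid from where it was at the start of the episode above 0.025 m).
It also fails if it takes over 43 s, if anything falls off the work surface, if the arm or the gripper's body presses on something with over 40 N, if the wrist force passes 120 N, or if a joint passes its speed limit or range.

### The arm

A 6-joint arm with a two-finger parallel gripper is mounted at the origin on the work surface. World frame = base frame: x ahead of the robot, y to its left, z up, the work surface at z = 0. Lengths are in m, angles in rad, forces in N, time in s.
With the tool pointing down it reaches from about 0.35 to 0.975 m from the base axis. Payload 7.1 kg.
Tool frame: the origin (TCP) lies at the very end of the fingers, on their centre line; the grasp point (between the pads) lies 19 mm behind it; z points along the fingers, y is the line along which they close (so a half turn about z gives the same grasp; the last joint's range is limited). The gripper opens to 88 mm and grips with 3 to 60 N. Pads are 20 mm wide; open, the fingers measure 115 mm over their backs; the gripper's body (75 mm by 178 mm) begins 61 mm behind the grasp point.
Start: joints at [1.292, 0.423, 1.63, -0, 1.089, -0.019], TCP at [0.161, 0.604, 0.223] pointing down, gripper open.
Joint ranges: [-3, 3], [-0.9, 2.11], [0.09, 2.58], [-1.31, 4.45], [0.11, 2.69], [-2.54, 2.54]. Speed limits (rad/s): [2.39, 2.39, 3.01, 3.14, 3.14, 3.14].

### API

Orientations are given as a rotation vector (axis times angle).
In Python, from rig import ctrl, camera, camera_model, spotter gives the robot as it stands.
- The arm moves only by the shell command python3 -m crank 'ROWS' [FORCE]. ROWS is JSON, a list of rows, each a list of 3 entries, a list of its own where there are three numbers: the gripper's target within -1 to 1 (fully open at 1, half-way at 0, shut at -1), then the shift along the tool's x, y, z each as a share of 0.3 m, from -1 to 1, then the turn about the tool's z as a share of pi/2 rad, from -1 to 1. A call has 1 to 12 rows; each row is the pose to reach, as a shift and turn from the pose commanded when the call began, along the tool's axes at that moment; what a row does not reach only later rows make up. A row lasts 1/8 s, in which the tool goes at most 62.5 mm and 10.7 degrees, less where a joint would pass 70% of its speed; a pose out of reach is approached as far as the arm can. A call with a number of a shift or a turn outside -1 to 1 is refused whole. A call with a gripper value outside its range is refused whole. The fingers move at their own pace and stop on an object; FORCE is the grip in N (left out, the last holds). Time passes only in rows, so rows that repeat a pose let the fingers close. It gives the time, the measured TCP pose, the force, the opening and the grip force at its end, in the units of the state.
- ctrl.sense(): the state, without advancing time (a new reading comes with each control period).
- camera(name): name is "scene" or "top" or "wrist"; returns the picture (384x512x3 uint8, blue, green, red); there is no depth.
- camera_model(name): a dict with "fx", "fy", "cx", "cy" (pixels), "camera_from_world" (4x4, takes a point from world to camera coordinates); the wrist camera has in their place "hand_eye" (4x4, takes a point from camera to tool coordinates, whose origin is the TCP and whose axes are the flange's). Camera axes: x right, y down, z forward; pixel columns grow to the right and rows downward; lengths in m; the calibration is good to about 2 mm. A picture is of the moment at which its call begins: read the wrist's pose just before it. camera_model takes no time and is no camera call.
- ctrl.close_job(): hands the job in; it is judged then, once.
Trained networks look in the newest picture that a camera, given by its name, has taken for a name from the list of things; names that differ only in an ending like _2 or _b are one class to them, and where a whole thing is asked for, a point or a joint stands for the part that bears it (a point fixed in the world has none). Each returns a list of dicts, best first, with "p" (0 to 1); they miss things now and then, are a little off and sometimes report something else, mostly with a low value. They report only what shows in the picture. A call takes as long as a camera call. They do not tell look-alikes from the thing itself.
- spotter.recognise(camera, name): "bbox" ([left, top, width, height] in pixels, round what is visible of it).
- spotter.masks_of(camera, name): "pixels" (384x512 bool, what is visible of it) and "bbox" ([left, top, width, height] in pixels, round what is visible of it).
- spotter.pinpoint(camera, name): "uv" ([column, row] in pixels: a listed point, or the origin of a listed thing).
The state is a dict: "time_s": time; "joint_pos": joint angles; "qd": joint speeds; "joint_efforts": joint torques, N m; "tcp_pos": TCP position; "orientation": TCP orientation; "force": force on the tool from outside, world axes, zero at the start; "moment": the same for the moment, N m; "opening": finger opening in m; "grip_force": force on a finger pad.
Only numpy, scipy, OpenCV 4.12 (cv2) and the standard library are available. Lean on these libraries where they do the work, as an engineer would, in place of code of your own. Each camera call takes 0.05 s, during which the arm holds its last target. There are 200 camera calls.

## Working session

There is one attempt and no reset: what is moved stays moved. The work goes in short steps, Python scripts to look and compute and a shell command to move; the robot and the scene stay as the last step left them, time stands still between calls to the robot, and variables do not carry over. Pictures are saved under pics/ and viewed, at most 10 in all, crops included, and the job is handed in when it is done.

```bash
ls; mkdir -p pics; cat > h.py <<'E'
import numpy as np,cv2
from scipy.spatial.transform import Rotation as R
from rig import ctrl,camera,camera_model,spotter
def ray(cam,uv,s=None):
    m=camera_model(cam)
    d=np.array([(uv[0]-m['cx'])/m['fx'],(uv[1]-m['cy'])/m['fy'],1])
    if 'hand_eye' in m:
        T=np.eye(4);T[:3,:3]=R.from_rotvec(s['orientation']).as_matrix();T[:3,3]=s['tcp_pos'];T=T@np.array(m['hand_eye'])
    else: T=np.linalg.inv(np.array(m['camera_from_world']))
    return T[:3,3],T[:3,:3]@d
def atz(cam,uv,z,s=None):
    o,d=ray(cam,uv,s);return o+d*(z-o[2])/d[2]
E
python3 - <<'E'
from h import *
a=camera('scene');b=camera('top');
cv2.imwrite('pics/s.png',a);cv2.imwrite('pics/t.png',b)
for c in('scene','top'):
  for n in('case','cover_grip','cover_edge','blue_lid'):
    print(c,n,[(np.round(d['uv'],1).tolist(),round(d['p'],2)) for d in spotter.pinpoint(c,n)[:4]])
s=ctrl.sense();print({k:np.round(v,3).tolist() for k,v in s.items()})
E
```

```text
pics
scene case [([270.4, 258.7], 0.69)]
scene cover_grip [([193.7, 218.1], 0.78), ([81.4, 230.2], 0.7), ([220.0, 144.2], 0.56)]
scene cover_edge [([248.4, 167.9], 0.88), ([211.4, 194.1], 0.79), ([126.4, 235.3], 0.64), ([192.0, 219.2], 0.23)]
scene blue_lid [([384.9, 268.8], 0.63)]
top case [([240.2, 142.4], 0.9)]
top cover_grip [([308.6, 149.5], 0.74), ([395.1, 106.7], 0.69), ([328.4, 246.7], 0.57)]
top cover_edge [([310.8, 186.5], 0.73), ([360.1, 122.3], 0.64), ([286.3, 234.3], 0.59)]
top blue_lid [([140.1, 162.9], 0.81)]
{'time_s': 0.5, 'joint_pos': [1.292, 0.423, 1.63, 0.0, 1.089, -0.019], 'qd': [0.001, 0.0, -0.0, 0.001, -0.0, 0.002], 'joint_efforts': [0.002, -54.414, -27.382, 0.064, 0.018, -0.0], 'tcp_pos': [0.161, 0.604, 0.223], 'orientation': [-0.407, -3.115, 0.0], 'force': [0.532, 0.715, -0.448], 'moment': [-0.024, 0.012, 0.032], 'grip_force': 0.0, 'opening': 0.088}
```

View pics/s.png

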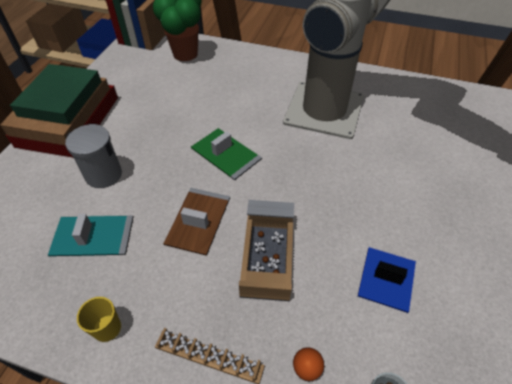

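View pics/t.png

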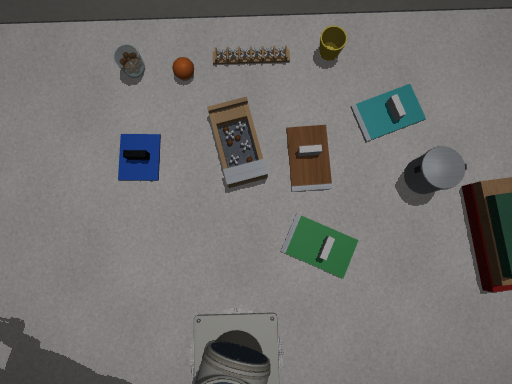

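Candidates for the cover in the top view: brown (309,150), turquoise (395,107) and green (328,247). The brown one matches the description. The blue lid is at (140,160) and the case at (238,142), with the steel lip at about (245,175). In the scene view the brown cover is at (195,218).

```bash
python3 - <<'E'
from h import *
b=camera('top')
cv2.imwrite('pics/c.png',cv2.resize(b[85:205,190:350],(640,480),interpolation=cv2.INTER_CUBIC))
g=atz('top',(308.6,149.5),.03);e=atz('top',(310.8,186.5),.004);print('grip',g,'edge',e,np.linalg.norm((g-e)[:2]),'yaw',np.arctan2(*(g-e)[1::-1]))
print('case0',atz('top',(240.2,142.4),0),'scene',atz('scene',(270.4,258.7),0),'gripscene',atz('scene',(193.7,218.1),.03))
print('blue',atz('top',(140.1,162.9),0))
for n in('case','cover_grip'):
  for m in spotter.masks_of('top',n)[:3]:
    r=cv2.minAreaRect(np.argwhere(m['pixels'])[:,::-1].astype(np.float32));p=cv2.boxPoints(r)
    print(n,round(m['p'],2),m['bbox'],[np.round(atz('top',q,.04 if n=='case' else .008)[:2],3).tolist() for q in p])
s=ctrl.sense();print(np.round(R.from_rotvec(s['orientation']).as_matrix(),2),camera_model('wrist')['hand_eye'])
E
```

```text
grip [ 0.53564594 -0.20944208  0.03      ] edge [ 0.43777832 -0.2139742   0.004     ] 0.09797250336863697 yaw 0.04627562064998438
case0 [ 0.56829523 -0.02321118  0.        ] scene [ 0.56793747 -0.00633697  0.        ] gripscene [ 0.53491489 -0.21189717  0.03      ]
blue [0.51826083 0.25632257 0.        ]
case 0.82 [207.5, 95.1, 62.9, 94.8] [[0.664, 0.065], [0.691, -0.049], [0.458, -0.101], [0.433, 0.011]]
cover_grip 0.82 [281.5, 214.7, 73.5, 66.8] [[0.268, -0.122], [0.368, -0.171], [0.288, -0.337], [0.19, -0.286]]
cover_grip 0.73 [350.4, 84.6, 74.4, 56.8] [[0.664, -0.333], [0.728, -0.51], [0.619, -0.542], [0.556, -0.367]]
cover_grip 0.65 [285.8, 124.0, 45.6, 67.8] [[0.607, -0.151], [0.614, -0.264], [0.429, -0.271], [0.422, -0.161]]
[[-0.97  0.26 -0.  ]
 [ 0.26  0.97  0.  ]
 [ 0.    0.   -1.  ]] [[ 6.12882694e-04 -9.60368903e-01 -2.78731401e-01  7.68878450e-02]
 [ 9.99999385e-01  3.31086841e-04  1.05806813e-03 -9.21787712e-04]
 [-9.23851430e-04 -2.78731878e-01  9.60368516e-01 -1.61823621e-01]
 [ 0.00000000e+00  0.00000000e+00  0.00000000e+00  1.00000000e+00]]
```

View pics/c.png

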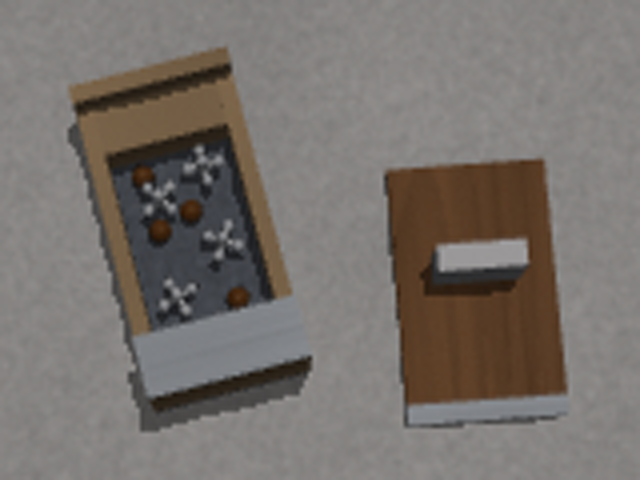

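The crop confirms the brown cover: its steel-shod edge is at the bottom (near the robot), with the aluminium grip at crop (480,255). The case is turned slightly left; its lip covers crop (133–310, 297–396) and the stop wall is at the top. Next I'll work out both poses from the corners.

```bash
python3 - <<'E'
from h import *
def P(c,z): return atz('top',(190+(c[0]+.5)/4-.5,85+(c[1]+.5)/4-.5),z)[:2]
sl,sr=P((70,88),.06),P((226,48),.06); ll,lr=P((133,335),.069),P((291,297),.069); bl,br=P((150,396),.069),P((310,357),.069)
print('stop w',np.linalg.norm(sl-sr),'lip w',np.linalg.norm(ll-lr),'len',np.linalg.norm((sl+sr-bl-br)/2))
d=(sl+sr-bl-br)/2;print('yaw',np.arctan2(d[1],d[0]),'centre',(sl+sr+bl+br)/4, 'yaw across',[np.arctan2(-(a-b)[0],(a-b)[1]) for a,b in((sl,sr),(ll,lr),(bl,br))])
t1,t2,b2,b1=[P(c,.008) for c in((387,172),(544,159),(567,412),(407,424))]
d=(t1+t2-b1-b2)/2;y=np.arctan2(d[1],d[0]);c=(t1+t2+b1+b2)/4
print('cover len',np.linalg.norm(d),'yaw',y,'grip',c+.015*np.array([np.cos(y),np.sin(y)]),[np.arctan2(-(a-b)[0],(a-b)[1]) for a,b in((t1,t2),(b1,b2))])
E
```

```text
stop w 0.10809966143665747 lip w 0.10576550373700903 len 0.21830992212092115
yaw 0.23168614320972442 centre [ 0.56059659 -0.0169843 ] yaw across [np.float64(0.2305043611853455), np.float64(0.21059098647756683), np.float64(0.2126581823455376)]
cover len 0.17779666414214151 yaw 0.03745681312483121 grip [ 0.5338226  -0.21081504] [np.float64(0.05481124891879797), np.float64(0.04628605194070851)]
```

```bash
python3 -m crank '[[1,[-0.95,-1,0],0],[1,[-0.95,-1,0],0],[1,[-0.95,-1,0],0],[1,[-0.95,-1,0],0],[1,[-0.95,-1,0],0],[1,[-0.95,-1,0],0],[1,[-0.95,-1,0],0],[1,[-0.95,-1,0],0]]' 10 && python3 -m crank '[[1,[-0.95,-1,0.1],0.8],[1,[-0.95,-1,0.1],0.8],[1,[-0.95,-1,0.1],0.8],[1,[-0.95,-1,0.1],0.8],[1,[-0.95,-1,0.1],0.8],[1,[-0.95,-1,0.1],0.8],[1,[-0.95,-1,0.1],0.8],[1,[-0.95,-1,0.1],0.8]]'
cat >> h.py <<'E'
def delta(x,y,z,yaw):
    """rows entry to bring TCP to x,y,z with tool y axis at world angle yaw (or +pi)"""
    s=ctrl.sense();M=R.from_rotvec(s['orientation']).as_matrix()
    d=M.T@(np.array([x,y,z])-s['tcp_pos'])/.3
    a=np.arctan2(M[1,1],M[0,1]);t=(a-yaw+np.pi/2)%np.pi-np.pi/2
    print('delta',np.round(d,3),'turn',round(t/(np.pi/2),3),'tcp',np.round(s['tcp_pos'],4),'yaw_y',round(a,3),'q6',round(s['joint_pos'][5],2),'t',s['time_s'],'F',np.round(s['force'],1),'open',s['opening'],'gf',s['grip_force'])
E
python3 -c "
from h import *
delta(.534,-.211,.17,.043)"
```

```text
time_s: 1.65
tcp_pos: [0.3598, 0.2391, 0.2229]
orientation: [0.413, 3.114, 0.0]
force: [-0.6, 0.3, 0.5]
opening: 0.088
grip_force: 0.0
time_s: 2.65
tcp_pos: [0.5587, -0.1234, 0.1922]
orientation: [2.163, 2.278, 0.0]
force: [-0.2, 0.7, 0.0]
opening: 0.088
grip_force: 0.0
delta [-0.287 -0.097  0.074] turn 0.006 tcp [ 0.5587 -0.1234  0.1922] yaw_y 0.052 q6 -0.29 t 2.65 F [-0.2  0.7  0. ] open 0.08799185131890253 gf 0.0
```

```bash
python3 - <<'E'
from h import *
s=ctrl.sense();a=camera('wrist');cv2.imwrite('pics/w1.png',a)
for n,z in(('case',0),('cover_grip',.03),('cover_edge',.004)):
  for d in spotter.pinpoint('wrist',n)[:4]: print(n,np.round(d['uv'],1),round(d['p'],2),np.round(atz('wrist',d['uv'],z,s),4))
delta(.534,-.211,.05,.043)
E
```

```text
case [271.2  78.9] 0.66 [ 0.5627 -0.0174  0.    ]
cover_grip [240.9 253.9] 0.62 [ 0.5381 -0.2147  0.03  ]
cover_grip [269.1  77.9] 0.33 [ 0.5599 -0.0192  0.03  ]
cover_edge [292.5 336.3] 0.76 [ 0.6126 -0.3506  0.004 ]
cover_edge [156.3 242.1] 0.69 [ 0.43   -0.2173  0.004 ]
cover_edge [ 59.9 186.1] 0.66 [ 0.3186 -0.1504  0.004 ]
delta [-0.297 -0.093  0.475] turn 0.009 tcp [ 0.5568 -0.1207  0.1926] yaw_y 0.057 q6 -0.29 t 2.85 F [-0.5 -0.4  0.6] open 0.08751150996055757 gf 0.0
```

View pics/w1.png

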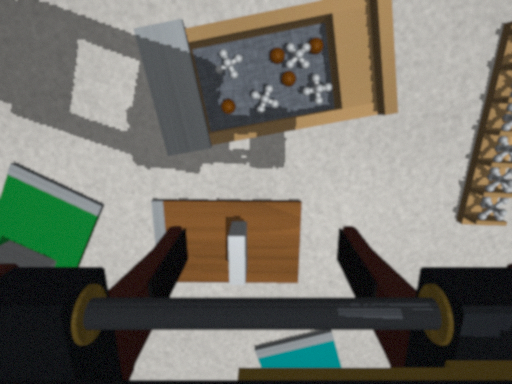

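The wrist view agrees: the brown cover has its steel edge at (158,220) and its grip at (237,250), with the case above it and its lip at (175,90). I'll go down, pinch across the 18 mm and lift.

```bash
python3 -m crank '[[1,[-0.3,-0.09,0.2],0.01],[1,[-0.3,-0.09,0.3],0.01],[1,[-0.3,-0.09,0.4],0.01],[1,[-0.3,-0.09,0.5],0.01],[1,[-0.3,-0.09,0.58],0.01],[1,[-0.3,-0.09,0.58],0.01],[-1,[-0.3,-0.09,0.58],0.01],[-1,[-0.3,-0.09,0.58],0.01],[-1,[-0.3,-0.09,0.58],0.01],[-1,[-0.3,-0.09,0.58],0.01],[-1,[-0.3,-0.09,0.58],0.01]]' 25
python3 - <<'E'
from h import *
delta(.56,-.017,.15,.225)
E
```

```text
time_s: 4.22
tcp_pos: [0.5353, -0.2137, 0.0189]
orientation: [2.178, 2.264, 0.0]
force: [-0.4, 0.5, -0.0]
opening: 0.0415
grip_force: 0.0
delta [ 0.652  0.108 -0.437] turn -0.119 tcp [ 0.5353 -0.2137  0.0189] yaw_y 0.038 q6 -0.44 t 4.225 F [-0.4  0.5 -0. ] open 0.04145229078259297 gf 0.0
```

Fingers are still closing. I'll finish the close and then lift.

```bash
python3 -m crank '[[-1,[0,0,0],0],[-1,[0,0,0],0],[-1,[0,0,0],0],[-1,[0,0,0],0],[-1,[0,0,0],0]]' 25; python3 -m crank '[[-1,[0,0,-0.1],0],[-1,[0,0,-0.3],0],[-1,[0,0,-0.45],0],[-1,[0,0,-0.45],0]]' 25
python3 - <<'E'
from h import *
s=ctrl.sense();a=camera('wrist');cv2.imwrite('pics/w2.png',a)
for n,z in(('case',0),('cover_grip',s['tcp_pos'][2]+.012),('cover_edge',s['tcp_pos'][2]-.014)):
  for d in spotter.pinpoint('wrist',n)[:3]: print(n,np.round(d['uv'],1),round(d['p'],2),np.round(atz('wrist',d['uv'],z,s),4))
# case from picture w1
s1={'tcp_pos':[.5575,-.122,.1924],'orientation':R.from_matrix([[-np.sin(.052),np.cos(.052),0],[np.cos(.052),np.sin(.052),0],[0,0,-1]]).as_rotvec()}
q=lambda u,z:atz('wrist',u,z,s1)[:2]
for a,b,z in(((137,30),(170,155),.069),((183,20),(210,147),.069)):
  d=q(a,z)-q(b,z);print('lip',np.linalg.norm(d),np.arctan2(-d[0],d[1]),q(a,z),q(b,z))
d=q((380,115),.06)-q((210,147),.069);print('side yaw',np.arctan2(d[1],d[0]),q((397,112),.06))
delta(.56,-.017,.15,.225)
E
```

```text
time_s: 4.85
tcp_pos: [0.5352, -0.2136, 0.0186]
orientation: [2.178, 2.264, -0.0]
force: [0.0, 0.4, -1.3]
opening: 0.0177
grip_force: 25.0
time_s: 5.35
tcp_pos: [0.5374, -0.2145, 0.1572]
orientation: [2.174, 2.259, 0.004]
force: [0.3, 0.4, -1.8]
opening: 0.018
grip_force: 25.0
cover_grip [262.9 249.1] 0.75 [ 0.5372 -0.2125  0.1692]
cover_edge [ 44.8 108.5] 0.96 [ 0.4137 -0.1442  0.1432]
cover_edge [ 93.8 231.2] 0.63 [ 0.4322 -0.217   0.1432]
lip 0.10767122740197851 0.2297177110271421 [0.44412028 0.01080928] [ 0.46863731 -0.0940335 ]
lip 0.10746794017619431 0.2170764657359839 [0.48311851 0.02041338] [ 0.50626448 -0.08453243]
side yaw 0.23114024947741355 [ 0.67931985 -0.0439078 ]
delta [0.65  0.112 0.007] turn -0.119 tcp [ 0.5339 -0.2131  0.1519] yaw_y 0.039 q6 -0.44 t 5.55 F [ 0.5  0.6 -2.3] open 0.017691401173182686 gf 24.991793632507324
```

View pics/w2.png

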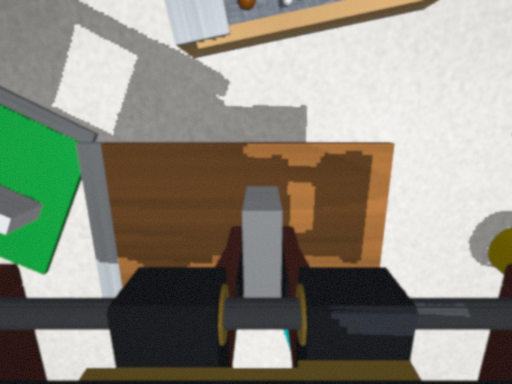

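```bash
python3 -m crank '[[-1,[0.2,0.1,0],-0.04],[-1,[0.4,0.2,0],-0.09],[-1,[0.6,0.27,0],-0.119],[-1,[0.682,0.271,0.05],-0.119],[-1,[0.682,0.271,0.1],-0.119],[-1,[0.682,0.271,0.145],-0.119],[-1,[0.682,0.271,0.145],-0.119]]' 25
python3 - <<'E'
from h import *
s=ctrl.sense();a=camera('wrist');cv2.imwrite('pics/w3.png',a)
for n,z in(('cover_grip',.122),('cover_edge',.096)):
  for d in spotter.pinpoint('wrist',n)[:3]: print(n,np.round(d['uv'],1),round(d['p'],2),np.round(atz('wrist',d['uv'],z,s),4))
delta(.6083,-.006,.081,.226)
E
```

```text
time_s: 6.42
tcp_pos: [0.6071, -0.0072, 0.1081]
orientation: [-1.957, -2.454, 0.004]
force: [-0.1, 0.2, -2.2]
opening: 0.0177
grip_force: 25.0
cover_grip [261.6 251. ] 0.55 [ 0.6059 -0.0055  0.122 ]
cover_edge [ 92.8 230.5] 0.95 [ 0.5037 -0.0281  0.096 ]
delta [ 0.004 -0.001  0.098] turn -0.001 tcp [ 0.6087 -0.0071  0.1104] yaw_y 0.224 q6 -0.26 t 6.575 F [-0.3  0.2 -1.2] open 0.017872913617068616 gf 24.991806149482727
```

View pics/w3.png

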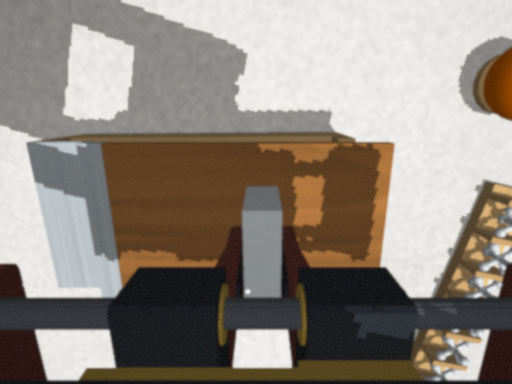

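The cover is square over the case, its steel edge at (90–105, 150–290) just clear of the lip at (30–85, 150–290). Next I lower until the tail reaches the stop wall.

```bash
python3 -m crank '[[-1,[0.003,0,0.05],0],[-1,[0.003,0,0.08],0],[-1,[0.003,0,0.09],0],[-1,[0.003,0,0.1],0],[-1,[0.003,0,0.1],0]]' 25; python3 -m crank '[[-1,[0,0,0.005],0],[-1,[0,0,0.005],0]]' 10
```

```text
time_s: 7.2
tcp_pos: [0.6083, -0.0051, 0.0801]
orientation: [-1.957, -2.457, 0.0]
force: [0.3, -0.6, -2.1]
opening: 0.018
grip_force: 25.0
time_s: 7.45
tcp_pos: [0.6084, -0.0051, 0.0788]
orientation: [1.957, 2.457, 0.0]
force: [-0.4, -0.8, -2.3]
opening: 0.0177
grip_force: 10.0
```

Now I'll loosen slightly so the steel edge drops onto the rim while the fingers still cage the grip, lower a little, and look from the scene camera.

```bash
python3 -m crank '[[-0.45,[0,0,0],0],[-0.45,[0,0,0.01],0],[-0.45,[0,0,0.02],0],[-0.45,[0,0,0.025],0],[-0.45,[0,0,0.025],0]]' 3
python3 - <<'E'
from h import *
s=ctrl.sense();a=camera('scene');b=camera('wrist')
cv2.imwrite('pics/m4.png',np.hstack([cv2.resize(a[180:320,200:340],(392,392),interpolation=cv2.INTER_CUBIC),cv2.resize(b,(392,294))[:,:].copy() if 0 else cv2.copyMakeBorder(cv2.resize(b,(400,300)),0,92,0,0,0)]))
for n,z in(('cover_grip',.083),('cover_edge',.044)):
  for d in spotter.pinpoint('wrist',n)[:2]: print(n,np.round(d['uv'],1),round(d['p'],2),np.round(atz('wrist',d['uv'],z,s),4))
delta(.6083,-.006,.081,.226)
E
```

```text
time_s: 8.07
tcp_pos: [0.6082, -0.0051, 0.071]
orientation: [-1.957, -2.457, 0.0]
force: [-0.1, 0.1, 0.4]
opening: 0.0245
grip_force: 0.0
cover_edge [113.6 224.5] 0.84 [ 0.511  -0.0266  0.044 ]
delta [-0.003 -0.001 -0.033] turn -0.0 tcp [ 0.6083 -0.0051  0.0712] yaw_y 0.226 q6 -0.25 t 8.275 F [-0.2 -0.2 -0.8] open 0.0242989868694127 gf 0.0
```

View pics/m4.png

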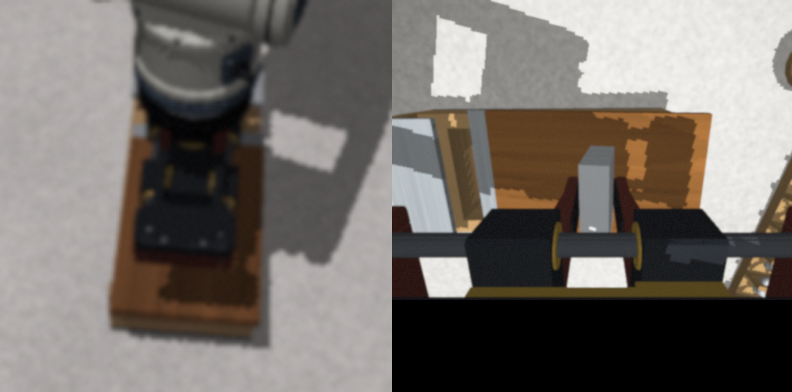

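The cover now rests tilted: its edge is down on the rim (wrist picture ~(480,160)), clear of the lip, and its tail is on the stop wall. I'll drag it under the lip, slowly through the window.

```bash
python3 -m crank '[[-0.45,[0,-0.02,0],0],[-0.45,[0,-0.04,0],0],[-0.45,[0,-0.055,0],0],[-0.45,[0,-0.07,0],0],[-0.45,[0,-0.076,0],0],[-0.45,[0,-0.08,0],0],[-0.45,[0,-0.083,0],0],[-0.45,[0,-0.086,0],0],[-0.45,[0,-0.089,0],0],[-0.45,[0,-0.092,0],0]]' 3
python3 - <<'E'
from h import *
s=ctrl.sense();b=camera('wrist')
cv2.imwrite('pics/w5.png',b)
for n,z in(('cover_grip',.082),('cover_edge',.044)):
  for d in spotter.pinpoint('wrist',n)[:2]: print(n,np.round(d['uv'],1),round(d['p'],2),np.round(atz('wrist',d['uv'],z,s),4))
delta(.6083,-.006,.081,.226)
E
```

```text
time_s: 9.52
tcp_pos: [0.5814, -0.0113, 0.0712]
orientation: [-1.957, -2.457, 0.0]
force: [0.9, -0.1, -0.5]
opening: 0.0238
grip_force: 0.3
cover_grip [265.  251.4] 0.64 [ 0.5824 -0.011   0.082 ]
cover_edge [111.  223.8] 0.57 [ 0.4823 -0.0328  0.044 ]
delta [-0.003  0.092 -0.033] turn -0.0 tcp [ 0.5813 -0.0113  0.0712] yaw_y 0.226 q6 -0.27 t 9.675 F [-0.1  0.3 -0.1] open 0.0241575705965333 gf 0.12195437924674479
```

View pics/w5.png

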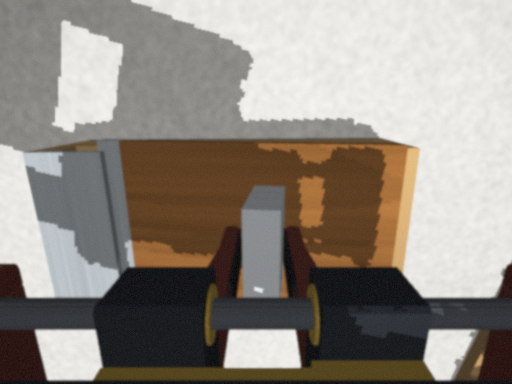

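The edge is under the lip by about 10 mm: the lip inner edge at (100–120) cuts the steel strip, and the tail (415,150) is still on the stop wall. I'll close lightly, draw in a bit further and swing down.

```bash
python3 -m crank '[[-1,[0,0,0],0],[-1,[0,-0.004,0],0],[-1,[0,-0.008,0],0],[-1,[0,-0.012,0],0],[-1,[0,-0.016,0],0],[-1,[0,-0.02,0],0],[-1,[0,-0.02,0.008],0],[-1,[0,-0.02,0.016],0],[-1,[0,-0.02,0.024],0],[-1,[0,-0.02,0.032],0],[-1,[0,-0.02,0.04],0],[-1,[0,-0.02,0.042],0]]' 4
python3 - <<'E'
from h import *
s=ctrl.sense();a=camera('scene');b=camera('wrist')
cv2.imwrite('pics/m6.png',np.hstack([cv2.resize(a[180:320,200:340],(392,392),interpolation=cv2.INTER_CUBIC),cv2.copyMakeBorder(cv2.resize(b,(400,300)),0,92,0,0,0)]))
for n,z in(('cover_grip',.07),('cover_edge',.044)):
  for d in spotter.pinpoint('wrist',n)[:2]: print(n,np.round(d['uv'],1),round(d['p'],2),np.round(atz('wrist',d['uv'],z,s),4))
delta(.6083,-.006,.081,.226)
E
```

```text
time_s: 11.18
tcp_pos: [0.5756, -0.0128, 0.059]
orientation: [1.957, 2.457, -0.0]
force: [-2.9, -1.1, 7.4]
opening: 0.018
grip_force: 4.0
cover_grip [262.6 250.1] 0.7 [ 0.5751 -0.0119  0.07  ]
delta [-0.002  0.111 -0.073] turn -0.0 tcp [ 0.5756 -0.0128  0.059 ] yaw_y 0.226 q6 -0.27 t 11.375 F [-2.6 -1.   5.4] open 0.017784594886025767 gf 4.00020282715559
```

View pics/m6.png

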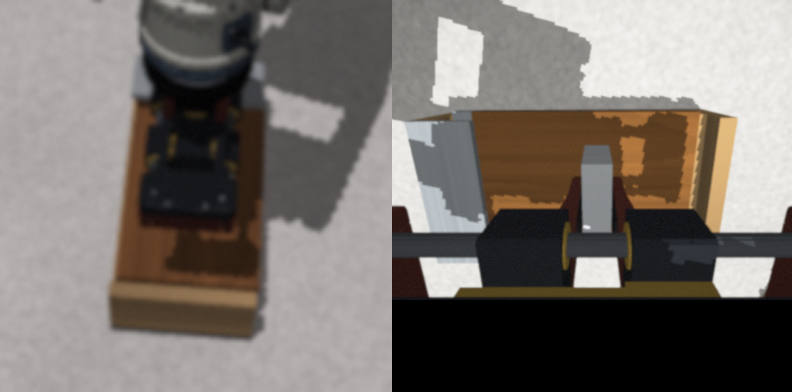

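The cover lies inside the stop wall, flat under the lip: the tail is at wrist picture (695,160) with the wall behind it, and the lip covers the steel strip. I'll hold a moment, let go and lift straight up.

```bash
python3 -m crank '[[-1,[0,0,0],0],[-1,[0,0,0],0],[-1,[0,0,0],0],[-0.3,[0,0,0],0],[-0.3,[0,0,0],0],[-0.3,[0,0,0],0],[-0.3,[0,0,0],0],[-0.3,[0,0,-0.05],0],[-0.3,[0,0,-0.15],0],[-0.3,[0,0,-0.35],0],[-0.3,[0,0,-0.5],0],[-0.3,[0,0,-0.5],0]]' 4
python3 - <<'E'
from h import *
s=ctrl.sense();b=camera('wrist');cv2.imwrite('pics/w7.png',b)
C=np.array([.5615,-.0168]);A=np.array([[.9746,.2241],[-.2241,.9746]])
for n,z in(('cover_grip',.07),('cover_edge',.044)):
  for d in spotter.pinpoint('wrist',n)[:2]:
    p=atz('wrist',d['uv'],z,s); print(n,np.round(d['uv'],1),round(d['p'],2),'case xy',np.round(A@(p[:2]-C),4))
delta(.6083,-.006,.081,.226)
E
```

```text
time_s: 12.88
tcp_pos: [0.5782, -0.0128, 0.2136]
orientation: [1.953, 2.452, 0.008]
force: [1.0, -0.5, -0.8]
opening: 0.0304
grip_force: 0.0
cover_grip [256.7 181.8] 0.9 case xy [0.0123 0.0017]
cover_edge [ 43.6 227.1] 0.9 case xy [-0.2367 -0.0585]
delta [-0.004  0.114  0.424] turn -0.0 tcp [ 0.5749 -0.0126  0.2082] yaw_y 0.226 q6 -0.27 t 13.025 F [-0.4 -0.4 -0.6] open 0.0307193091951526 gf 0.0
```

View pics/w7.png

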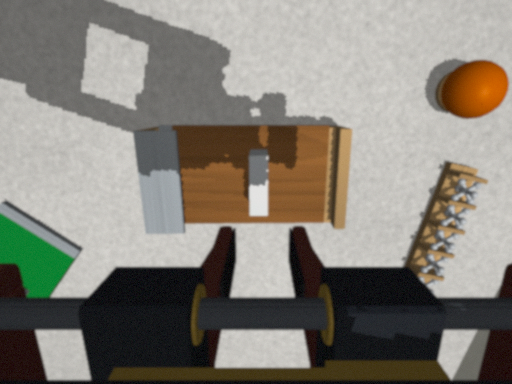

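The cover is seated: square, centred (grip at case x 12, y 2 mm) and steel strip fully under the lip at (160,180). The gripper is clear.

```bash
python3 -c "
from rig import ctrl
print(ctrl.close_job())"
```

```text
the job is handed in; nothing more can be done
None
```

I closed the case with the brown cover and handed the job in at about 13 s of robot time. In the last picture the cover was flat, square and centred with its steel edge under the lip; the gripper was clear and never went near the blue lid. The tool cannot tilt, so I slackened the grip for the hooking step: the cover tipped with its tail on the stop wall, and I re-gripped before swinging it down. No verdict came back.

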